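# Stack the geometry cases in the sloping rack

### The arm

A 7-joint arm with a two-finger parallel gripper is mounted at the origin on the work surface. World frame = base frame: x ahead of the robot, y to its left, z up, the work surface at z = 0. Lengths are in m, angles in rad, forces in N, time in s.
With the tool pointing down it reaches from about 0.4 to 0.85 m from the base axis. Payload 4.5 kg.
Tool frame: the origin (TCP) lies at the very end of the fingers, on their centre line; the grasp point (between the pads) lies 19 mm behind it (r.grip_point_offset is the distance from the TCP to the grasp point, in m); y points along the fingers, x is the direction in which the jaws open and shut, and the axes are right-handed (so a half turn about y gives the same grasp; the last joint's range is limited). The gripper opens to 88 mm and grips with 3 to 60 N. Pads are 18 mm wide; open, the fingers measure 123 mm over their backs; the gripper's body (75 mm by 187 mm) begins 45 mm behind the grasp point.
Start: joints at [1.142, 0.689, -0.195, 1.565, 0.157, 0.902, -0.215], TCP at [0.279, -0.559, 0.239] pointing down, gripper open.
Joint ranges: [-3.01, 3.01], [-0.46, 2.08], [-1.47, 1.51], [0.13, 2.56], [-1, 4.14], [0.04, 2.09], [-2.66, 2.66]. Speed limits (rad/s): [2.57, 2.57, 3.14, 3.14, 3.14, 3.14, 3.14].

### API

Orientations are given as a unit quaternion [x, y, z, w].
In Python, from plant import get_state, snapshot, camera_params, job, r gives the robot as it stands.
- The arm moves only by the tool carry_out, never from a script. Its arguments are lists of equal length, an entry for each row: "offset": the shift along the world's x, y, z in m, a list of three; "twist": the turn about the world's z in degrees. In form: {"offset": [[tx, ty, tz], ...], "twist": [twist, ...]}. A call has 1 to 8 rows; each row shifts and turns the commanded pose from where the row before left it; what a row does not reach is not made up. A row lasts 1/8 s, in which the tool goes at most 62.5 mm and 10.7 degrees, less where a joint would pass 70% of its speed; a pose out of reach is approached as far as the arm can. A call with a gripper value outside its range is refused whole. "grip" is the finger opening in m, from 0 to 0.0881, set as the call begins (left out, the last holds). The fingers move at their own pace and stop on an object; "newtons" is the grip in N (left out, the last holds). Time passes only in rows, so rows that do not move let the fingers close. It gives the time, the measured TCP pose, the force and the opening at its end, in the units of the state.
- get_state(): the state, without advancing time (a new reading comes with each control period).
- snapshot(name): name is "side" or "top"; returns the picture (400x640x3 uint8, red, green, blue); there is no depth.
- camera_params(name): a dict with "camera_matrix" (3x3 intrinsics, pixels), "dist_coeffs" ([k1, k2, p1, p2, k3] as OpenCV has them; the pictures are not rectified), "eye" and "orientation" of the camera in the world. Camera axes: x right, y up, looking along -z (the intrinsics and any distortion apply to the point x, -y, -z); pixel columns grow to the right and rows downward; lengths in m; the calibration is good to about 2 mm. A picture is of the moment at which its call begins. camera_params takes no time and is no camera call.
- job.finish_job(): hands the job in, once; it reports no verdict.
The state is a dict: "clock": time; "q": joint angles; "qd": joint speeds; "joint_torque": joint torques, N m; "tool_pos": TCP position; "eef_rot": TCP orientation; "contact_force": force on the tool from outside, world axes, zero at the start; "moment": the same for the moment, N m; "opening": opening from 0.0 (shut) to 1.0 (fully open).
Only numpy, scipy, OpenCV 4.12 (cv2) and the standard library are available. Lean on these libraries where they do the work, as an engineer would, in place of code of your own. Each camera call takes 0.05 s, during which the arm holds its last target. There are 200 camera calls.

### The job

Swing the lamp clear of the sloping rack, move the jar that was left on the rack to stand upright in the steel tray, then put every case that lies on the bench into the rack as one neat stack, flat on the slope, centred across its width, with a short end of each case up against the backstop and the deep cases under the slim ones. When the stack is complete, swing the lamp back over the middle of the rack, and leave the other things on the bench alone.

Things in the scene. Friction and masses are not known exactly. Their poses are not given: they have to be found in the camera images.
- ramp: bed of the fixed sloping rack: steel plate 76 mm wide, 130 long, no sides; x runs 20 degrees uphill (away from the robot), z square to the bed. Origin: bed surface, mid width, in the corner with the backstop, a plate at the low end in the plane x = 0, 76 wide, 100 high along z, 6 thick. A case fully home has its centre at x = 50 mm, y = 0. A 90 mm wide foot runs on to the lamp post
- lamp (a joint): swing of the lamp arm about its upright post, rad: 0 = head over the middle of the rack; grows as the head swings to +y (the robot's left; clockwise from above); range -0.4 to 1.5. It stays where it is left (about 1 N at the grip moves it). The rack is clear for loading from about 0.8 on
- lamp_grip (a point): middle of the upright round black grip pin (18 mm diameter, 44 mm tall, 22 mm above and below this point) on top of the lamp head, 200 mm from the hinge axis; the head is a white disc, 68 mm diameter, 20 mm thick, its top 21 mm below this point
- lamp_hinge (a point): point on the vertical hinge axis of the lamp arm, at the top of the post at the rack's far end
- jar_c (a point): centre of a white closed cylindrical sample jar, 52 mm diameter, 66 mm tall, z along its axis, 180 g; it starts standing on the sloping bed, tilted as the bed is
- tray: fixed open steel tray, 140 x 140 mm, 18 mm high, 4 mm walls and floor; origin: centre of its underside
- deep1_c (a point): centre of a deep grey instrument case, a closed flat box 100 long (its x) x 50 wide (its y) x 34 thick (its z) mm, 260 g give or take 20 %; starts lying flat on the bench. Some cases are absent in a given run
- deep2_c (a point): centre of a deep grey instrument case, a closed flat box 100 long (its x) x 50 wide (its y) x 34 thick (its z) mm, 260 g give or take 20 %; starts lying flat on the bench. Some cases are absent in a given run
- slim1_c (a point): centre of a slim grey instrument case, a closed flat box 100 long (its x) x 50 wide (its y) x 22 thick (its z) mm, 170 g give or take 20 %; starts lying flat on the bench. Some cases are absent in a given run
- slim2_c (a point): centre of a slim grey instrument case, a closed flat box 100 long (its x) x 50 wide (its y) x 22 thick (its z) mm, 170 g give or take 20 %; starts lying flat on the bench. Some cases are absent in a given run
- slim3_c (a point): centre of a slim grey instrument case, a closed flat box 100 long (its x) x 50 wide (its y) x 22 thick (its z) mm, 170 g give or take 20 %; starts lying flat on the bench. Some cases are absent in a given run
- solvent: amber bottle, 60 mm diameter, 150 mm tall; origin: centre of its base. Leave alone
- beaker: glass beaker, 70 mm diameter, 80 mm tall; origin: centre of its base. Leave alone
- spatula: lab spatula lying on the bench, 160 mm long. Leave alone
Things that resemble listed ones, but are neither listed nor needed, are in the scene too. What is shaped like the part that bears slim3_c but red or yellow is not meant. Leave any turquoise or yellow look-alike of the part that bears slim1_c alone.

How it is judged:
By the outcome, as a careful person would: the job done as asked, in the order asked, and still so for the second after the job is handed in, with the robot touching nothing.
Of deep1, deep2, slim1, slim2, slim3 only 3 to 4 are there at a start; the rules pass over those that are not, and their reading is None.
At some moment in a run one of deep1, deep2, slim1, slim2, slim3 may be knocked a few centimetres aside while the robot is not near it.
It also fails if it takes over 210 s, if anything falls off the work surface, if the arm or the gripper's body presses on something with over 40 N, if the wrist force passes 120 N, or if a joint passes its speed limit or range.

## Working session

There is one attempt and no reset: what is moved stays moved. The work goes in short steps, Python scripts to look and compute and a tool call to move; the robot and the scene stay as the last step left them, time stands still between calls to the robot, and variables do not carry over. Pictures are saved under pics/ and viewed, about 12 in all and at most 16, crops included, and the job is handed in when it is done.

Besides the shell and the picture viewer there is one more tool, called after "Emit:" in YAML: its name, and indented under it one key for each argument. carry_out: Moves the arm, as the interface text tells. Its arguments: {"type":"object","properties":{"offset":{"type":"array"},"twist":{"type":"array"},"grip":{"type":"number"},"newtons":{"type":"number"}},"required":["offset","twist"]}

```bash
ls; mkdir -p pics
python3 - <<'E'
from plant import *
import cv2
print(get_state())
for n in("side","top"):
    cv2.imwrite(f"pics/{n}0.png",cv2.cvtColor(snapshot(n),cv2.COLOR_RGB2BGR)); print(n,camera_params(n))
print(r.grip_point_offset)
E
```

```text
pics
{'clock': 0.0, 'q': array([ 1.14181981,  0.6899414 , -0.19450827,  1.56634442,  0.15733548,
        0.90252453, -0.21510715]), 'qd': array([ 0.0002304 , -0.0020026 ,  0.00054836,  0.00090782, -0.00111026,
       -0.00214695,  0.00034343]), 'joint_torque': array([-5.48761400e-04, -5.27558613e+01, -1.26705252e+00, -1.53426933e+01,
       -5.26948844e-02,  6.55384065e-03,  1.42853837e-04]), 'tool_pos': array([ 0.27868004, -0.55871933,  0.23793638]), 'eef_rot': array([-0.60107049,  0.37255886, -0.37140373,  0.60164228]), 'contact_force': array([0.51678011, 0.35408033, 0.02872116]), 'moment': array([0.02018508, 0.00101858, 0.04336925]), 'opening': 1.0001605401119305}
side {'camera_matrix': array([[421.63004034,   0.        , 320.6163231 ],
       [  0.        , 421.63004034, 201.69380142],
       [  0.        ,   0.        ,   1.        ]]), 'dist_coeffs': array([-0.03145672,  0.        ,  0.        ,  0.        ,  0.        ]), 'eye': array([0.32889249, 0.71197209, 1.09966767]), 'orientation': array([-0.03793756,  0.32123188,  0.93813125, -0.12361465])}
top {'camera_matrix': array([[396.70648746,   0.        , 319.5159685 ],
       [  0.        , 396.70648746, 202.4158396 ],
       [  0.        ,   0.        ,   1.        ]]), 'dist_coeffs': array([-0.042505,  0.      ,  0.      ,  0.      ,  0.      ]), 'eye': array([ 0.39116865, -0.01859479,  1.32873895]), 'orientation': array([-0.04418711,  0.03910735,  0.71366986, -0.69799244])}
0.0187
```

View pics/top0.png

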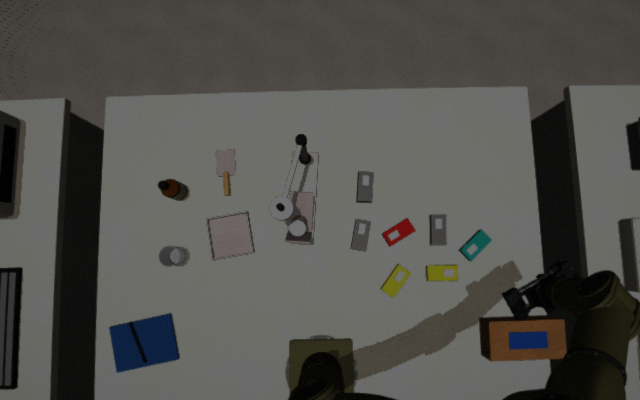

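View pics/side0.png

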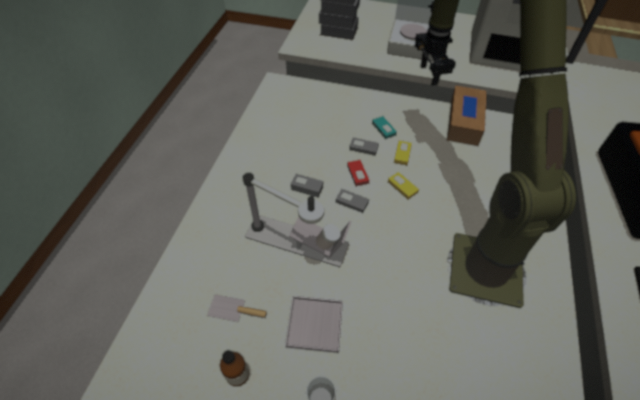

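The top view shows the lamp head at (282,208), jar at (297,228), rack around (302,215), tray at (231,236), and grey cases at (365,187), (361,235) and (438,229). The look-alikes are red (398,232), yellow (396,280) and (442,272), and turquoise (475,245). I'll check with a crop.

```bash
cat > h.py <<'E'
import numpy as np, cv2
from plant import *
from scipy.spatial.transform import Rotation as R
CP={n:camera_params(n) for n in("side","top")}
F=np.diag([1,-1,-1.])
def ray(n,uv):
    c=CP[n]; p=cv2.undistortPoints(np.array(uv,float).reshape(-1,1,2),c["camera_matrix"],c["dist_coeffs"]).reshape(-1,2)
    d=np.c_[p,np.ones(len(p))]@F
    return np.array(c["eye"]),R.from_quat(c["orientation"]).apply(d)
def onz(n,uv,z):
    e,d=ray(n,uv); return e+d*((z-e[2])/d[:,2])[:,None]
def tri(uvs,uvt):
    e1,d1=ray("side",uvs);e2,d2=ray("top",uvt);o=[]
    for a,b in zip(d1,d2):
        s=np.linalg.lstsq(np.c_[a,-b],e2-e1,rcond=None)[0]
        p,q=e1+s[0]*a,e2+s[1]*b; o.append(np.r_[(p+q)/2,np.linalg.norm(p-q)])
    return np.array(o)
def proj(n,P):
    c=CP[n]; X=R.from_quat(c["orientation"]).inv().apply(np.atleast_2d(P)-c["eye"])@F
    return cv2.projectPoints(X,np.zeros(3),np.zeros(3),c["camera_matrix"],c["dist_coeffs"])[0].reshape(-1,2)
def snap(n,f):
    im=cv2.cvtColor(snapshot(n),cv2.COLOR_RGB2BGR); cv2.imwrite(f"pics/{f}.png",im); return im
def crop(im,x,y,w,h,k): return cv2.resize(im[y:y+h,x:x+w],None,fx=k,fy=k,interpolation=cv2.INTER_CUBIC)
E
python3 - <<'E'
from h import *
t=cv2.imread("pics/top0.png");s=cv2.imread("pics/side0.png")
a=crop(t,250,125,250,180,3.2)
b=crop(s,230,100,200,180,4)
cv2.imwrite("pics/ct.png",np.clip(a*1.5,0,255).astype('uint8'));cv2.imwrite("pics/cs.png",np.clip(b*1.3,0,255).astype('uint8'))
for n,im in(("top",t),("side",s)):
    h=cv2.cvtColor(im,cv2.COLOR_BGR2HSV)
    m=((h[...,1]<45)&(h[...,2]<(105))&(h[...,2]>40)).astype('uint8')
    cs=cv2.findContours(m,cv2.RETR_EXTERNAL,cv2.CHAIN_APPROX_NONE)[0]
    for c in cs:
        A=cv2.contourArea(c)
        if 150<A<1200: 
            rr=cv2.minAreaRect(c);print(n,A,np.round(rr[0],1),np.round(rr[1],1),round(rr[2],1))
E
```

```text
top 183.5 [523.6 385.4] [25.2 70.5] 59.7
top 750.0 [631.5 367.5] [63. 15.] 90.0
top 411.0 [495.4 304.1] [26.1 33.6] 85.9
top 536.5 [  9.5 329. ] [  6.1 112.3] 2.7
top 374.5 [  1.2 328.4] [  5.9 111.2] 2.5
top 550.5 [173.5 255. ] [31. 22.] 0.0
top 489.5 [360.2 234.4] [17. 32.] 10.3
top 538.5 [437.4 229.2] [32.2 18.2] 87.9
top 527.5 [119.5 286.5] [ 51. 225.] -0.0
top 488.0 [364.4 186.7] [16.7 33.1] 3.0
top 285.5 [226.3 172.2] [46.2 20.7] 86.6
top 244.0 [ 13.  164.5] [111.  26.] 90.0
side 250.5 [321.2 388.7] [26.4 19.7] 2.6
side 188.5 [238.8 374.9] [20.4 26.9] 55.7
side 278.0 [550.5 311.5] [181.   52.6] 84.0
side 406.5 [351.8 200.7] [31.  14.9] 21.8
side 553.5 [304.3 191.5] [31.  31.9] 21.8
side 235.0 [363.3 146.4] [27.7 12.9] 12.8
side 239.0 [617.5 180.5] [119.  43.] 90.0
side 198.0 [571.8  43.8] [13.1 27.1] 3.6
side 323.0 [573.8  13.5] [28.5 16. ] 82.9
```

View pics/ct.png

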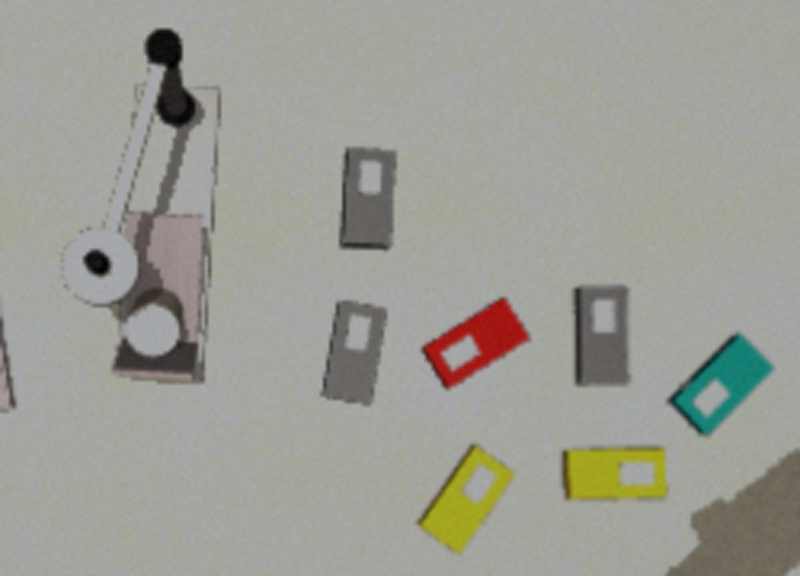

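View pics/cs.png

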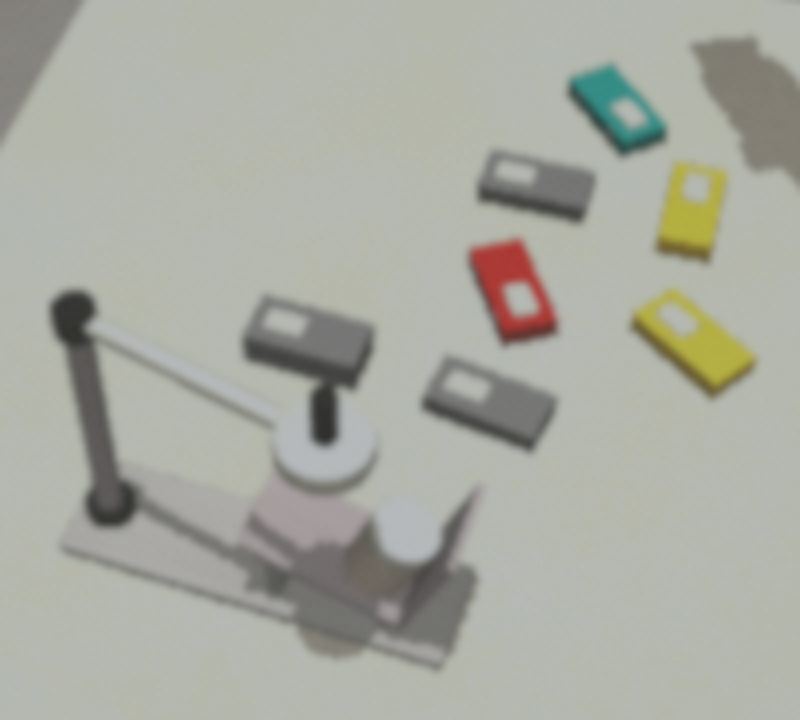

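Run:
```python
from h import *
T=lambda p:((np.array(p)+.5)/3.2-.5+[250,125]).tolist()
S=lambda p:((np.array(p)+.5)/4-.5+[230,100]).tolist()
pts={'pin':((97,262),(323,413)),'disc':((99,266),(325,440)),'posttop':((163,48),(73,313)),'jartop':((153,328),(413,528)),
'Ldeep':((371,177),(286,322)),'Lslim1':((360,333),(467,383)),'Lslim2':((605,316),(517,173)),'bedhiR':((209,214),(275,475)),'footendR(low)':((203,381),(477,575)),'footendL':((113,375),(440,667)),'footfarR':((219,87),(120,465)),'footfarL':((135,87),(62,545)),}
for k,(a,b) in pts.items(): print(k,np.round(tri([S(b)],[T(a)])[0],4))
# tray
for n in("top","side"):
    im=cv2.imread(f"pics/{n}0.png")
    x,y,w,h=(195,200,75,70) if n=="top" else (275,285,85,80)
    c=im[y:y+h,x:x+w].astype(int); m=((c[...,2]-c[...,1])>8).astype('uint8')
    m=cv2.morphologyEx(m,cv2.MORPH_OPEN,np.ones((3,3),'uint8'))
    cs=max(cv2.findContours(m,0,cv2.CHAIN_APPROX_NONE)[0],key=cv2.contourArea)
    rr=cv2.minAreaRect(cs); print(n,'tray',np.add(rr[0],(x,y)),rr[1:],np.round(onz(n,[np.add(rr[0],(x,y))],0.01),3))
# cases rect edges from top with plane heights
for nm,c,a in (('deep',(364.4,186.7),None),('s1',(360.2,234.4),None),('s2',(437.4,229.2),None)):
    for z in(0.022,0.034): print(nm,z,np.round(onz('top',[c],z)[0],3))
# colour-independent contours of deep/slims refined: corners
t=cv2.imread("pics/top0.png");h=cv2.cvtColor(t,cv2.COLOR_BGR2HSV)
m=((h[...,2]<105)&(h[...,2]>40)&(h[...,1]<45)).astype('uint8')
for nm,(x,y),z in(('deep',(365,187),.034),('s1',(361,235),.022),('s2',(438,229),.022)):
    q=np.zeros_like(m);q[y-24:y+24,x-16:x+16]=m[y-24:y+24,x-16:x+16]
    cs=max(cv2.findContours(q,0,1)[0],key=cv2.contourArea)
    b=cv2.boxPoints(cv2.minAreaRect(cs)); P=onz('top',b,z)[:,:2]
    e=[P[1]-P[0],P[2]-P[1]];e.sort(key=np.linalg.norm)
    print(nm,P.mean(0).round(4),[np.linalg.norm(v).round(4) for v in e],'long axis yaw',np.degrees(np.arctan2(e[1][1],e[1][0])).round(1))
```

```text
pin [0.5102 0.0951 0.2638 0.0033]
disc [0.5092 0.0961 0.2374 0.0025]
posttop [0.7021 0.0378 0.2372 0.0032]
jartop [0.4594 0.0583 0.1023 0.0032]
Ldeep [ 0.6188 -0.1658  0.0249  0.0027]
Lslim1 [ 0.4582 -0.1497  0.0151  0.0043]
Lslim2 [ 0.4694 -0.406   0.0106  0.0028]
bedhiR [0.5787 0.003  0.0478 0.0007]
footendR(low) [ 0.4123  0.0141 -0.0098  0.0034]
footendL [0.4203 0.1073 0.0035 0.0034]
footfarR [ 0.7199 -0.0103 -0.0064  0.0096]
footfarL [0.7263 0.0804 0.0044 0.0039]
top tray [231.30198288 242.51980591] ((24.3784122467041, 37.11488723754883), 84.2894058227539) [[0.42  0.285 0.01 ]]Traceback (most recent call last):
  File "<stdin>", line 13, in <module>
ValueError: max() iterable argument is empty
```

```bash
cat > cases.py <<'E'
from h import *
def cases(t,lst):
    h=cv2.cvtColor(t,cv2.COLOR_BGR2HSV)
    m=((h[...,2]<112)&(h[...,2]>40)&(h[...,1]<50)).astype('uint8'); out={}
    for nm,(x,y),z in lst:
        q=np.zeros_like(m);q[y-24:y+24,x-20:x+20]=m[y-24:y+24,x-20:x+20]
        cs=max(cv2.findContours(q,0,1)[0],key=cv2.contourArea)
        b=cv2.boxPoints(cv2.minAreaRect(cs)); P=onz('top',b,z)[:,:2]
        e=[P[1]-P[0],P[2]-P[1]];e.sort(key=np.linalg.norm)
        out[nm]=(P.mean(0).round(4),[np.linalg.norm(v).round(4) for v in e],((np.degrees(np.arctan2(e[1][1],e[1][0]))+90)%180-90).round(1))
    return out
E
python3 - <<'E'
from cases import *
c1=[(207,218),(248,212),(255,253),(213,259)]
c2=[(287,347),(294,298),(342,301),(339,351)]
print('tray',onz('top',c1,.018).round(3).tolist(),onz('top',c1,.018).mean(0),onz('side',c2,.018).round(3).tolist(),onz('side',c2,.018).mean(0))
print(cases(cv2.imread("pics/top0.png"),[('deep',(365,187),.034),('s1',(361,235),.022),('s2',(438,229),.022)]))
T=lambda p:((np.array(p)+.5)/3.2-.5+[250,125])
S=lambda p:((np.array(p)+.5)/4-.5+[230,100])
# near-side case corners in side crop on plane z
for nm,q,z in(('deep',[(262,297),(374,327),(356,362),(246,337)],.034),('s1',[(447,357),(556,402),(535,435),(423,396)],.022),('s2',[(493,151),(597,181),(584,208),(480,178)],.022)):
    P=onz('side',[S(p) for p in q],z);print(nm,'side',P.mean(0).round(4),[np.linalg.norm(P[i]-P[i-1]).round(3) for i in range(4)])
A=T([(133,214),(209,214)]);print('bed hi edge top view, z.0445',onz('top',A,.0445+.003).round(4))
B=T([(135,87),(219,87),(203,381),(113,375)]);print('foot',onz('top',B,.003).round(4))
B=S([(120,465),(62,545),(477,575),(440,667)]);print('footside',onz('side',B,.003).round(4))
print('jar top', [onz('top',[T((153,328))],z).round(4).tolist() for z in(.1,.11)],[onz('side',[S((411,530))],z).round(4).tolist() for z in(.1,.11)])
E
```

```text
tray [[0.503, 0.365, 0.018], [0.52, 0.228, 0.018], [0.384, 0.205, 0.018], [0.367, 0.344, 0.018]] [0.44330917 0.28537487 0.018     ] [[0.497, 0.379, 0.018], [0.52, 0.244, 0.018], [0.39, 0.219, 0.018], [0.366, 0.354, 0.018]] [0.44311283 0.29912953 0.018     ]
{'deep': (array([ 0.5947, -0.1606]), [np.float64(0.1297), np.float64(0.157)], np.float64(-1.7)), 's1': (array([ 0.4373, -0.1432]), [np.float64(0.129), np.float64(0.1541)], np.float64(-1.6)), 's2': (array([ 0.4511, -0.398 ]), [np.float64(0.1301), np.float64(0.1551)], np.float64(-3.5))}
deep side [ 0.5965 -0.1545  0.034 ] [np.float64(0.046), np.float64(0.1), np.float64(0.04), np.float64(0.095)]
s1 side [ 0.4383 -0.1346  0.022 ] [np.float64(0.046), np.float64(0.099), np.float64(0.039), np.float64(0.097)]
s2 side [ 0.4492 -0.3914  0.022 ] [np.float64(0.038), np.float64(0.1), np.float64(0.037), np.float64(0.099)]
bed hi edge top view, z.0445 [[0.5809 0.0806 0.0475]
 [0.5791 0.003  0.0475]]
foot [[ 0.7246  0.0801  0.003 ]
 [ 0.7225 -0.0097  0.003 ]
 [ 0.4104  0.0136  0.003 ]
 [ 0.4186  0.1072  0.003 ]]
footside [[ 0.7116 -0.0041  0.003 ]
 [ 0.7288  0.0796  0.003 ]
 [ 0.413   0.0222  0.003 ]
 [ 0.422   0.1071  0.003 ]]
jar top [[[0.4611, 0.0586, 0.1]], [[0.4606, 0.058, 0.11]]] [[[0.459, 0.0588, 0.1]], [[0.4577, 0.0653, 0.11]]]
```

Choices made: the deep case is at (365,187) and the slim ones at (361,235) and (438,229). I'm leaving the red, yellow and turquoise ones alone. Next I go to the lamp pin.

Emit:
carry_out:
  offset:
    - [0,0,0.05]
    - [0,0,0.05]
    - [0,0,0.05]
    - [0.0145,0.04,0]
    - [0.0145,0.04,0]
    - [0.0145,0.04,0]
    - [0.0145,0.04,0]
    - [0.0145,0.04,0]
  twist: [0,0,0,0,0,0,0,0]
  grip: 0.06

```text
clock: 1.1
tool_pos: [0.3517, -0.3577, 0.3884]
eef_rot: [-0.601, 0.372, -0.372, 0.601]
contact_force: [0.6, 0.4, 0.0]
opening: 0.682
```

Emit:
carry_out:
  offset:
    - [0.0145,0.04,0]
    - [0.0145,0.04,0]
    - [0.0145,0.04,0]
    - [0.0145,0.04,0]
    - [0.0145,0.04,0]
    - [0.0145,0.04,0]
    - [0.0145,0.04,0]
    - [0.0145,0.04,0]
  twist: [-6,-6,-6,-5,-5,-5,-5,-5]

```text
clock: 2.1
tool_pos: [0.4676, -0.038, 0.3885]
eef_rot: [-0.423, 0.567, -0.567, 0.422]
contact_force: [0.7, -0.5, 0.4]
opening: 0.679
```

Emit:
carry_out:
  offset:
    - [0.0145,0.04,0]
    - [0.0145,0.04,0]
    - [0.0145,0.04,0]
    - [0,0,0]
    - [0,0,0]
  twist: [0,0,0,0,0]

```text
clock: 2.72
tool_pos: [0.5107, 0.0799, 0.3883]
eef_rot: [0.424, -0.567, 0.567, -0.422]
contact_force: [1.1, -0.2, 0.0]
opening: 0.677
```

Run:
```python
from h import *
P=get_state()["tool_pos"];o=[]
for n in("top","side"):
    im=snap(n,n+"1"); u=proj(n,P)[0]; print(n,u)
    x,y=int(u[0])-50,int(u[1])-75
    c=crop(im,x,y,100,150,4); cv2.drawMarker(c,tuple(int(v) for v in((u-[x,y]+.5)*4)),(0,0,255),0,12,1); o.append(c);print(x,y)
cv2.imwrite("pics/c1.png",np.clip(np.hstack(o)*1.3,0,255).astype('uint8'))
```

```text
top [280.61198586 199.94125608]
230 124
side [312.07762863 164.71653464]
262 89
```

View pics/c1.png

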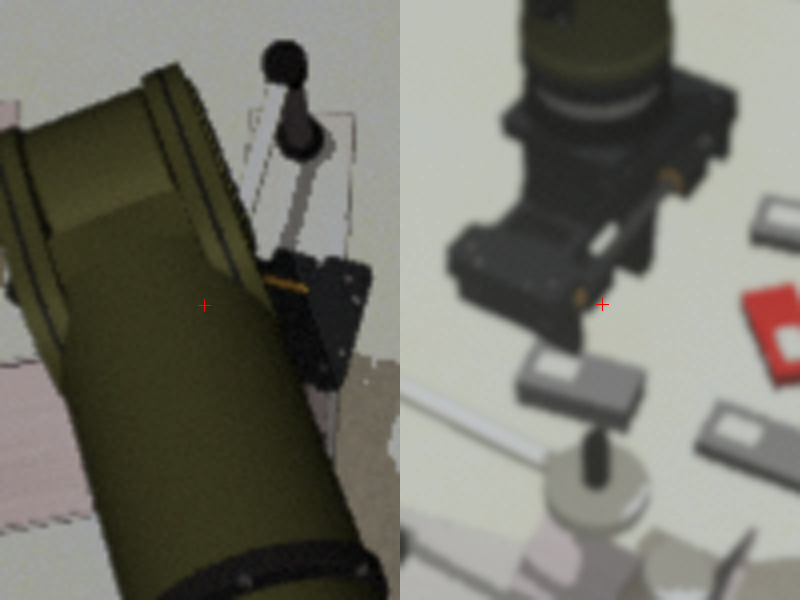

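The side view shows the fingertips around the projected TCP, about 1.5 px lower than projected, so the side view has a small row bias. I'll re-triangulate with it corrected.

Run:
```python
from cases import *
T=lambda p:((np.array(p)+.5)/3.2-.5+[250,125]).tolist()
S=lambda p,d:((np.array(p)+.5)/4-.5+[230,100-d]).tolist()
pts={'pin':((97,262),(323,413)),'posttop':((163,48),(73,313)),'jartop':((153,328),(413,528)),
'Ldeep':((371,177),(286,322)),'Lslim1':((360,333),(467,383)),'Lslim2':((605,316),(517,173)),'bedhiR':((209,214),(275,475)),'footendR(low)':((203,381),(477,575)),'footendL':((113,375),(440,667)),'footfarR':((219,87),(120,465)),'footfarL':((135,87),(62,545)),}
for d in(1.5,2.5):
  for k,(a,b) in pts.items(): print(d,k,np.round(tri([S(b,d)],[T(a)])[0],4))
import cases as C
im=cv2.imread("pics/top0.png");h=cv2.cvtColor(im,cv2.COLOR_BGR2HSV)
m=((h[...,1]<45)&(h[...,2]<105)&(h[...,2]>40)).astype('uint8')
for nm,(x,y),z in(('deep',(365,187),.034),('s1',(361,235),.022),('s2',(438,229),.022)):
    n,l,st,ce=cv2.connectedComponentsWithStats(m);k=l[y+10,x]
    c=max(cv2.findContours((l==k).astype('uint8'),0,1)[0],key=cv2.contourArea)
    P=onz('top',cv2.boxPoints(cv2.minAreaRect(c)),z)[:,:2];e=sorted([P[1]-P[0],P[2]-P[1]],key=np.linalg.norm)
    print(nm,P.mean(0).round(4),np.linalg.norm(e,axis=1).round(4),((np.degrees(np.arctan2(e[1][1],e[1][0]))+90)%180-90).round(1))
```

```text
1.5 pin [0.5099 0.0945 0.2693 0.0039]
1.5 posttop [0.7008 0.0376 0.2433 0.0042]
1.5 jartop [0.4593 0.0579 0.1092 0.0025]
1.5 Ldeep [ 0.6177 -0.1647  0.0339  0.0036]
1.5 Lslim1 [ 0.4581 -0.1488  0.024   0.0051]
1.5 Lslim2 [ 0.4692 -0.4029  0.0211  0.0036]
1.5 bedhiR [5.78e-01 2.90e-03 5.57e-02 2.00e-04]
1.5 footendR(low) [ 0.4125  0.0139 -0.0015  0.0041]
1.5 footendL [0.4205 0.1066 0.0111 0.004 ]
1.5 footfarR [ 0.7183 -0.0103  0.0022  0.0085]
1.5 footfarL [0.7248 0.0799 0.0125 0.0049]
2.5 pin [0.5098 0.0942 0.2729 0.0044]
2.5 posttop [0.7    0.0374 0.2473 0.0048]
2.5 jartop [0.4593 0.0577 0.1138 0.0021]
2.5 Ldeep [ 0.617  -0.164   0.0399  0.0043]
2.5 Lslim1 [ 0.4581 -0.1482  0.0299  0.0056]
2.5 Lslim2 [ 0.469  -0.4008  0.028   0.0042]
2.5 bedhiR [0.5775 0.0029 0.0609 0.0008]
2.5 footendR(low) [0.4127 0.0138 0.0039 0.0045]
2.5 footendL [0.4206 0.1061 0.0162 0.0045]
2.5 footfarR [ 0.7173 -0.0103  0.0079  0.0077]
2.5 footfarL [0.7238 0.0795 0.0178 0.0056]
deep [ 0.5938 -0.1603] [0.0553 0.1105] -4.9
s1 [ 0.4374 -0.1423] [0.056  0.1052] -12.1
s2 [ 0.4486 -0.3974] [0.0608 0.1062] -1.2
```

Emit:
carry_out:
  offset:
    - [0,0.015,0]
    - [0,0,-0.045]
    - [0,0,-0.045]
    - [0,0,-0.037]
    - [0,0,0]
  twist: [0,0,0,0,0]

```text
clock: 3.45
tool_pos: [0.5092, 0.0957, 0.2599]
eef_rot: [-0.425, 0.567, -0.566, 0.421]
contact_force: [-0.2, -0.1, 0.9]
opening: 0.681
```

Emit:
carry_out:
  offset:
    - [0,0,0]
    - [0,0,0]
    - [0,0,0]
    - [0,0,0]
    - [0,0,0]
    - [0,0,0]
  twist: [0,0,0,0,0,0]
  grip: 0.01
  newtons: 4

```text
clock: 4.2
tool_pos: [0.5113, 0.0959, 0.2621]
eef_rot: [0.423, -0.566, 0.567, -0.423]
contact_force: [-0.1, -0.1, 4.0]
opening: 0.201
```

Emit:
carry_out:
  offset:
    - [0.007,0.02,0.003]
    - [0.009,0.019,0]
    - [0.011,0.0175,0]
    - [0.013,0.0165,0]
    - [0.0145,0.015,0]
    - [0.016,0.0135,0]
  twist: [-6,-6,-6,-6,-6,-6]

```text
clock: 4.95
tool_pos: [0.5809, 0.1978, 0.2643]
eef_rot: [-0.227, 0.67, -0.67, 0.226]
contact_force: [-0.3, -1.7, -7.0]
opening: 0.198
```

Emit:
carry_out:
  offset:
    - [0.0175,0.012,0]
    - [0.0185,0.01,0]
    - [0.0195,0.008,0]
    - [0.02,0.006,0]
    - [0,0,0]
    - [0,0,0]
  twist: [-6,-6,-6,-6,0,0]

```text
clock: 5.7
tool_pos: [0.6554, 0.2336, 0.263]
eef_rot: [-0.085, 0.703, -0.702, 0.082]
contact_force: [0.9, 0.5, -5.6]
opening: 0.202
```

Emit:
carry_out:
  offset:
    - [0,0,0]
    - [0,0,0]
    - [0,0,0.04]
    - [0,0,0.04]
    - [0,0,0.04]
    - [0,0,0.04]
    - [-0.017,-0.0445,0]
    - [-0.017,-0.0445,0]
  twist: [0,0,0,0,0,0,7,7]
  grip: 0.08

```text
clock: 6.7
tool_pos: [0.6205, 0.1402, 0.425]
eef_rot: [0.17, -0.686, 0.686, -0.172]
contact_force: [0.2, -0.7, -0.2]
opening: 0.904
```

Emit:
carry_out:
  offset:
    - [-0.017,-0.0445,0]
    - [-0.017,-0.0445,0]
    - [-0.017,-0.0445,0]
    - [-0.017,-0.0445,0]
    - [-0.017,-0.0445,0]
    - [-0.017,-0.0445,0]
    - [-0.017,-0.0445,0]
    - [-0.017,-0.0445,0]
  twist: [8,8,8,8,8,8,7,3]

```text
clock: 7.7
tool_pos: [0.4838, -0.2155, 0.4248]
eef_rot: [0.48, -0.518, 0.518, -0.483]
contact_force: [0.9, -0.7, -0.2]
opening: 0.911
```

Emit:
carry_out:
  offset:
    - [-0.017,-0.0445,0]
    - [-0.017,-0.0445,0]
    - [0,0,0]
  twist: [0,0,0]

```text
clock: 8.07
tool_pos: [0.4475, -0.307, 0.4253]
eef_rot: [0.478, -0.52, 0.521, -0.479]
contact_force: [-0.4, 1.0, 0.1]
opening: 0.909
```

Run:
```python
from h import *
t=snap("top","top2");s=snap("side","side2")
a=crop(t,255,120,100,150,4);b=crop(s,235,170,125,110,3.2)
b=crop(s,230,160,100,150,4);print(get_state()["tool_pos"])
b=crop(s,262,180,100,150,4)
cv2.imwrite("pics/c2.png",np.clip(np.hstack([a,b])*1.3,0,255).astype('uint8'))
```

```text
[ 0.45058479 -0.3030627   0.42432552]
```

View pics/c2.png

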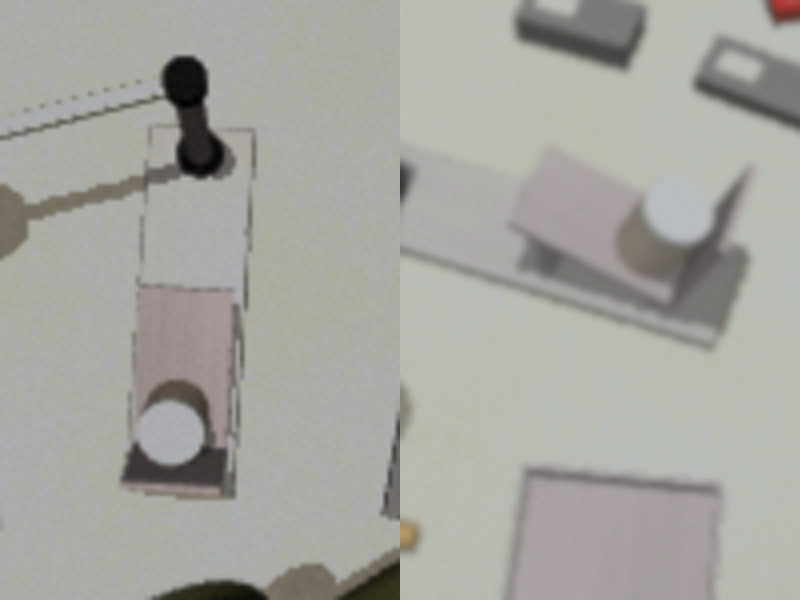

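View pics/top2.png

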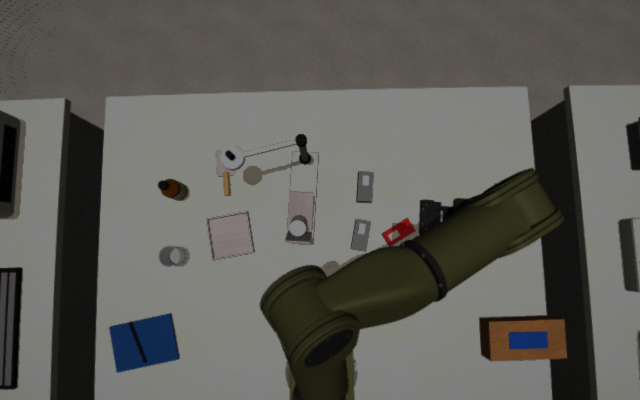

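The lamp is clear (head at (232,157) in the top view) and the jar is still on the rack at (297,228). No grey case shows where the arm was at the start, so there are three. Now the rack corners.

Run:
```python
from h import *
T=lambda p:((np.array(p)+.5)/4-.5+[255,120]).tolist()
S=lambda p:((np.array(p)+.5)/4-.5+[262,178.5]).tolist()
for k,a,b in(('hiL',(138,286),(110,222)),('hiR',(237,291),(148,147)),('lowL',(130,447),(272,302)),('jar',(171,432),(277,209)),('footR',(236,496),(335,272+14)),('footL',(122,488),(315,345)),('trayFR? ',(384,515),(318,485))):
    print(k,tri([S(b)],[T(a)])[0].round(4))
t=cv2.imread("pics/top2.png");s=cv2.imread("pics/side2.png")
# jar top blob
for n,im,(x,y,w,h) in(("top",t,(280,205,40,45)),("side",s,(312,215,40,40))):
    c=im[y:y+h,x:x+w];g=c.min(2).astype(int);m=(g>np.percentile(g,100)-28).astype('uint8')
    q=max(cv2.findContours(m,0,1)[0],key=cv2.contourArea);print(n,np.add(cv2.fitEllipse(q)[0],(x,y)),cv2.contourArea(q))
```

```text
hiL [0.5788 0.0848 0.0823 0.0032]
hiR [0.5743 0.0064 0.0716 0.0028]
lowL [0.4538 0.0962 0.0436 0.0048]
jar [0.4614 0.0587 0.1073 0.0043]
footR [ 0.4171  0.0137 -0.0506  0.0114]
footL [0.4199 0.1057 0.0133 0.0014]
trayFR?  [ 0.4171 -0.1624 -0.7938  0.0489]
top [299.40839386 226.99663544] 1019.0
side [332.02991104 233.20381165] 831.0
```

Emit:
carry_out:
  offset:
    - [0.002,0.045,-0.02]
    - [0.002,0.045,-0.02]
    - [0.002,0.045,-0.02]
    - [0.002,0.045,-0.02]
    - [0.002,0.045,-0.03]
    - [0.002,0.045,-0.03]
    - [0.002,0.045,-0.03]
    - [0.0015,0.0465,-0.03]
  twist: [0,0,0,0,0,0,0,0]
  grip: 0.085

```text
clock: 9.18
tool_pos: [0.4664, 0.0621, 0.223]
eef_rot: [-0.481, 0.518, -0.517, 0.483]
contact_force: [1.5, 0.2, 0.1]
opening: 0.966
```

Emit:
carry_out:
  offset:
    - [0,0,0]
    - [0,0,0]
  twist: [0,0]

```text
clock: 9.43
tool_pos: [0.4666, 0.059, 0.2242]
eef_rot: [0.481, -0.518, 0.518, -0.482]
contact_force: [-0.1, 0.2, 0.2]
opening: 0.966
```

Emit:
carry_out:
  offset:
    - [0,0,-0.04]
    - [0,0,-0.04]
    - [0,0,-0.04]
    - [0,0,-0.027]
    - [0,0,0]
  twist: [0,0,0,0,0]

```text
clock: 10.05
tool_pos: [0.4666, 0.0574, 0.0767]
eef_rot: [-0.48, 0.52, -0.519, 0.481]
contact_force: [-0.7, 0.6, -1.0]
opening: 0.964
```

Emit:
carry_out:
  offset:
    - [0,0,0]
    - [0,0,0]
    - [0,0,0]
    - [0,0,0]
    - [0,0,0]
  twist: [0,0,0,0,0]
  grip: 0.03
  newtons: 12

```text
clock: 10.68
tool_pos: [0.4666, 0.0593, 0.0772]
eef_rot: [-0.48, 0.519, -0.518, 0.482]
contact_force: [-1.1, 2.1, 6.2]
opening: 0.586
```

Emit:
carry_out:
  offset:
    - [0.005,0,0.03]
    - [0.005,0,0.04]
    - [0,0,0.04]
    - [0,0,0.03]
    - [0,0,0]
  twist: [0,0,0,0,0]

```text
clock: 11.3
tool_pos: [0.4775, 0.0585, 0.2181]
eef_rot: [0.479, -0.518, 0.519, -0.482]
contact_force: [-0.1, 0.1, -1.5]
opening: 0.585
```

Emit:
carry_out:
  offset:
    - [-0.0055,0.038,0]
    - [-0.0055,0.038,0]
    - [-0.0055,0.038,0]
    - [-0.006,0.038,0]
    - [-0.006,0.038,0]
    - [-0.006,0.04,0]
    - [0,0,0]
    - [0,0,0]
  twist: [0,0,0,0,0,0,0,0]

```text
clock: 12.3
tool_pos: [0.4414, 0.2875, 0.2156]
eef_rot: [-0.481, 0.519, -0.519, 0.48]
contact_force: [0.1, -0.0, -0.6]
opening: 0.585
```

Emit:
carry_out:
  offset:
    - [0,0,-0.045]
    - [0,0,-0.045]
    - [0,0,-0.045]
    - [0,0,-0.03]
    - [0,0,0]
  twist: [0,0,0,0,0]

```text
clock: 12.92
tool_pos: [0.4412, 0.2861, 0.0502]
eef_rot: [-0.481, 0.52, -0.519, 0.479]
contact_force: [0.3, -0.1, -0.8]
opening: 0.588
```

Emit:
carry_out:
  offset:
    - [0,0,-0.003]
    - [0,0,-0.003]
    - [0,0,0]
  twist: [0,0,0]
  newtons: 5

```text
clock: 13.3
tool_pos: [0.4423, 0.2888, 0.0463]
eef_rot: [-0.48, 0.519, -0.518, 0.482]
contact_force: [-0.1, -0.3, -2.1]
opening: 0.589
```

Run:
```python
from h import *
t=snap("top","top3");s=snap("side","side3")
a=crop(t,185,190,100,100,4);b=crop(s,265,245,100,100,4)
cv2.imwrite("pics/c3.png",np.clip(np.hstack([a,b])*1.3,0,255).astype('uint8'))
```

```text
(no output)
```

View pics/c3.png

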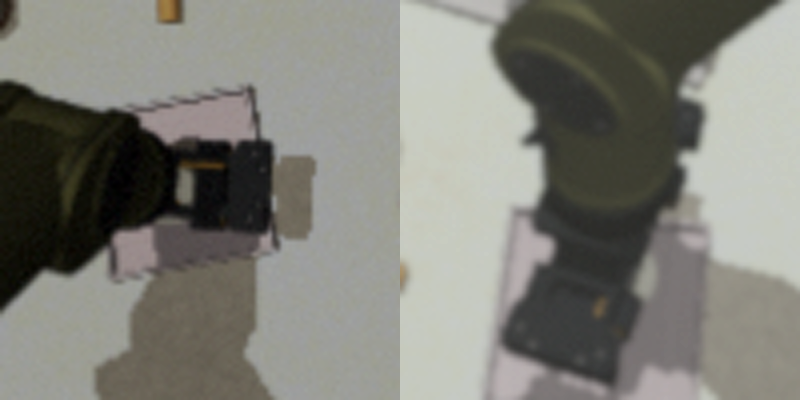

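The jar is mostly hidden, but it is inside the tray outline. I'll lower it gently until it touches.

Emit:
carry_out:
  offset:
    - [0,0,-0.002]
    - [0,0,-0.002]
    - [0,0,0]
  twist: [0,0,0]

```text
clock: 13.78
tool_pos: [0.4438, 0.2886, 0.0425]
eef_rot: [0.479, -0.518, 0.519, -0.482]
contact_force: [0.7, -0.4, 4.8]
opening: 0.583
```

Emit:
carry_out:
  offset:
    - [0,0,-0.002]
    - [0,0,-0.002]
    - [0,0,0]
  twist: [0,0,0]

```text
clock: 14.15
tool_pos: [0.4447, 0.2885, 0.0387]
eef_rot: [0.479, -0.518, 0.52, -0.482]
contact_force: [2.4, -0.6, 6.4]
opening: 0.587
```

Emit:
carry_out:
  offset:
    - [0,0,-0.001]
    - [0,0,-0.001]
    - [0,0,0]
  twist: [0,0,0]

```text
clock: 14.52
tool_pos: [0.4452, 0.2885, 0.0369]
eef_rot: [0.478, -0.518, 0.52, -0.483]
contact_force: [3.2, -0.9, 6.4]
opening: 0.588
```

Emit:
carry_out:
  offset:
    - [0,0,0]
    - [0,0,0]
    - [0,0,0]
    - [0,0,0]
    - [0,0,0.03]
    - [0,0,0.045]
    - [0,0,0.05]
    - [0,0,0.05]
  twist: [0,0,0,0,0,0,0,0]
  grip: 0.085

```text
clock: 15.52
tool_pos: [0.4415, 0.2884, 0.2121]
eef_rot: [-0.481, 0.519, -0.518, 0.481]
contact_force: [0.4, 0.5, 0.2]
opening: 0.967
```

Emit:
carry_out:
  offset:
    - [0,0,0.05]
    - [0,0,0.05]
    - [0,-0.05,0]
    - [0,-0.05,0]
    - [0,-0.05,0]
    - [0,-0.05,0]
    - [0,-0.05,0]
    - [0,-0.05,0]
  twist: [0,0,0,0,0,0,0,0]

```text
clock: 16.52
tool_pos: [0.4415, -0.0129, 0.3107]
eef_rot: [-0.48, 0.519, -0.518, 0.481]
contact_force: [-0.4, -0.3, 1.0]
opening: 0.969
```

Run:
```python
from h import *
t=snap("top","top4");s=snap("side","side4")
a=crop(t,190,130,190,140,4)
b=crop(s,240,140,125,140,4)
b=crop(s,265,285,100,75,4)
cv2.imwrite("pics/c4.png",np.clip(crop(np.hstack([crop(t,190,140,200,150,2),crop(s,240,140,140,215,300/215)[:300]]),0,0,600,300,1.33)*1.3,0,255).astype('uint8'))
print(get_state()["tool_pos"])
```

```text
[ 0.44124213 -0.01728109  0.31151585]
```

View pics/c4.png

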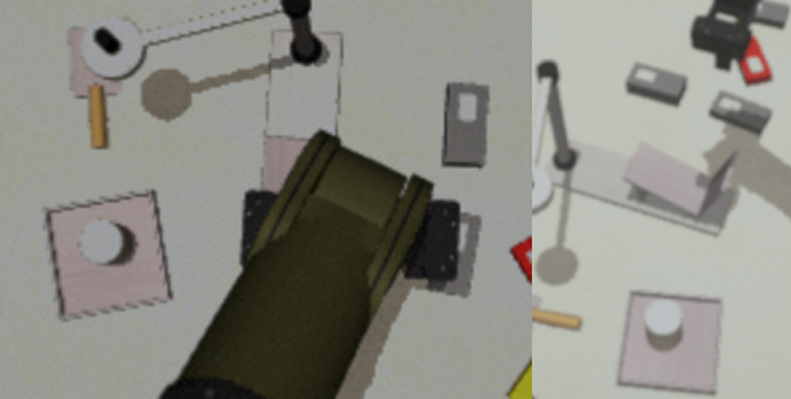

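The jar stands upright in the tray (top crop (103,240)) and the deep case is still at about (365,187). Next I pick up the deep case.

Emit:
carry_out:
  offset:
    - [0.039,-0.036,0]
    - [0.039,-0.036,0]
    - [0.039,-0.036,-0.03]
    - [0.038,-0.037,-0.05]
    - [0,0,-0.05]
    - [0,0,-0.05]
    - [0,0,-0.04]
    - [0,0,0]
  twist: [0,0,0,0,0,0,0,0]

```text
clock: 17.62
tool_pos: [0.5895, -0.1491, 0.0949]
eef_rot: [-0.482, 0.521, -0.516, 0.48]
contact_force: [-0.1, 0.7, 0.5]
opening: 0.969
```

Run:
```python
from h import *
s=snap("side","side5");P=get_state()["tool_pos"];print(P)
u=proj("side",P)[0]+[0,1.5];x,y=int(u[0])-60,int(u[1])-55
c=crop(s,x,y,120,100,5);cv2.drawMarker(c,tuple(int(v) for v in((u-[x,y]+.5)*5)),(0,0,255),0,12,1)
cv2.imwrite("pics/c5.png",np.clip(c*1.4,0,255).astype('uint8'))
```

```text
[ 0.59106162 -0.15025748  0.09721069]
```

View pics/c5.png

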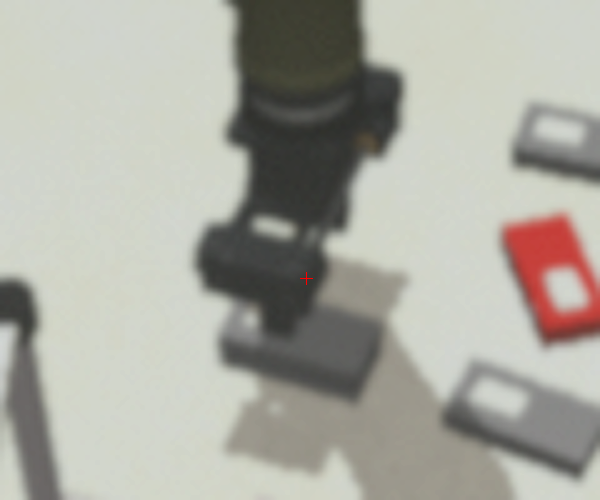

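The gripper is over the deep case. The last rows fell short, so I'll correct in xy and then descend.

Emit:
carry_out:
  offset:
    - [0.0055,-0.012,0]
    - [0,0,-0.035]
    - [0,0,-0.03]
    - [0,0,-0.022]
    - [0,0,0]
    - [0,0,0]
  twist: [0,0,0,0,0,0]

```text
clock: 18.42
tool_pos: [0.5981, -0.164, 0.0122]
eef_rot: [0.48, -0.518, 0.519, -0.481]
contact_force: [0.3, 0.1, 0.6]
opening: 0.967
```

Emit:
carry_out:
  offset:
    - [0,0,0]
    - [0,0,0]
    - [0,0,0]
    - [0,0,0]
    - [0,0,0]
    - [0,0,0]
  twist: [0,0,0,0,0,0]
  grip: 0.03
  newtons: 20

```text
clock: 19.18
tool_pos: [0.5973, -0.1617, 0.0111]
eef_rot: [-0.48, 0.519, -0.518, 0.482]
contact_force: [0.8, 3.9, 5.6]
opening: 0.564
```

Emit:
carry_out:
  offset:
    - [0,0,0.03]
    - [0,0,0.04]
    - [0,0,0.04]
    - [0,0,0.04]
    - [0,0,0]
  twist: [0,0,0,0,0]

```text
clock: 19.8
tool_pos: [0.5985, -0.1656, 0.1634]
eef_rot: [0.48, -0.517, 0.521, -0.481]
contact_force: [0.5, 0.8, -2.8]
opening: 0.563
```

Emit:
carry_out:
  offset:
    - [-0.015,0.0365,0]
    - [-0.015,0.0365,0]
    - [-0.015,0.0365,0]
    - [-0.015,0.0365,0]
    - [-0.015,0.036,0]
    - [-0.015,0.036,0]
    - [0,0,0]
    - [0,0,0]
  twist: [0,0,0,0,0,0,0,0]

```text
clock: 20.8
tool_pos: [0.5069, 0.0537, 0.1601]
eef_rot: [0.481, -0.519, 0.519, -0.48]
contact_force: [-0.3, -1.1, -2.7]
opening: 0.571
```

Emit:
carry_out:
  offset:
    - [0,0,-0.03]
    - [0,0,-0.025]
    - [0,0,-0.015]
    - [0,0,0]
    - [0,0,0]
  twist: [0,0,0,0,0]

```text
clock: 21.42
tool_pos: [0.5077, 0.0542, 0.0914]
eef_rot: [0.48, -0.519, 0.519, -0.481]
contact_force: [1.0, -0.3, -2.2]
opening: 0.565
```

Run:
```python
from h import *
s=snap("side","side6");t=snap("top","top6");print(get_state()["tool_pos"],get_state()["contact_force"])
cv2.imwrite("pics/c6.png",np.clip(np.hstack([crop(t,260,140,80,110,5),crop(s,270,165,80,110,5)])*1.4,0,255).astype('uint8'))
```

```text
[0.50775667 0.0546078  0.09162367] [ 0.71153065  0.76208694 -2.98223923]
```

View pics/c6.png

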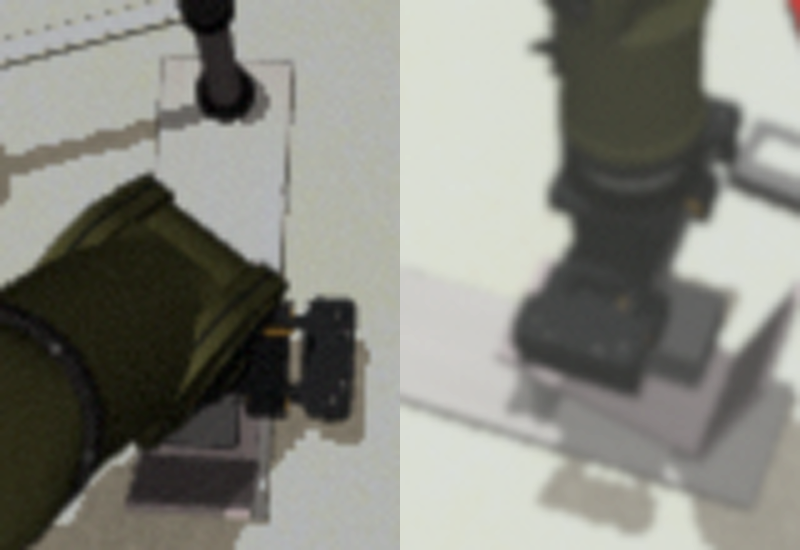

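The held case is over the bed, with its low end (200,447) in front of the backstop panel (190,457). I'll lower it with a light grip so it can tip to the slope.

Emit:
carry_out:
  offset:
    - [0,0,-0.004]
    - [0,0,-0.004]
    - [0,0,0]
  twist: [0,0,0]
  newtons: 8

```text
clock: 21.9
tool_pos: [0.5068, 0.055, 0.0826]
eef_rot: [-0.481, 0.519, -0.518, 0.481]
contact_force: [0.1, -0.3, -2.2]
opening: 0.569
```

Emit:
carry_out:
  offset:
    - [0,0,-0.003]
    - [0,0,-0.003]
    - [0,0,0]
  twist: [0,0,0]

```text
clock: 22.28
tool_pos: [0.5068, 0.0549, 0.0766]
eef_rot: [-0.481, 0.519, -0.518, 0.481]
contact_force: [-1.9, 0.1, -1.3]
opening: 0.563
```

Emit:
carry_out:
  offset:
    - [0,0,-0.003]
    - [0,0,-0.003]
    - [0,0,0]
  twist: [0,0,0]

```text
clock: 22.65
tool_pos: [0.5075, 0.0547, 0.0706]
eef_rot: [-0.48, 0.519, -0.519, 0.481]
contact_force: [-0.2, 0.4, -2.6]
opening: 0.57
```

Emit:
carry_out:
  offset:
    - [0,0,-0.002]
    - [0,0,-0.002]
    - [0,0,0]
  twist: [0,0,0]

```text
clock: 23.02
tool_pos: [0.5077, 0.0547, 0.0672]
eef_rot: [0.48, -0.518, 0.519, -0.481]
contact_force: [-1.4, 0.9, 2.1]
opening: 0.567
```

Emit:
carry_out:
  offset:
    - [0,0,-0.002]
    - [0,0,0]
  twist: [0,0]

```text
clock: 23.28
tool_pos: [0.5081, 0.0547, 0.0658]
eef_rot: [0.48, -0.518, 0.519, -0.482]
contact_force: [-1.7, 0.6, 8.6]
opening: 0.568
```

Emit:
carry_out:
  offset:
    - [0,0,-0.002]
    - [0,0,0]
  twist: [0,0]

```text
clock: 23.52
tool_pos: [0.5085, 0.0547, 0.0639]
eef_rot: [0.479, -0.518, 0.519, -0.482]
contact_force: [-0.9, 0.1, 10.2]
opening: 0.567
```

Emit:
carry_out:
  offset:
    - [-0.002,0,0]
    - [-0.002,0,-0.0005]
    - [-0.002,0,-0.001]
    - [0,0,0]
  twist: [0,0,0,0]

```text
clock: 24.02
tool_pos: [0.5011, 0.0548, 0.0613]
eef_rot: [-0.48, 0.519, -0.518, 0.481]
contact_force: [-0.0, 0.6, -0.1]
opening: 0.566
```

Emit:
carry_out:
  offset:
    - [-0.002,0,-0.0005]
    - [-0.002,0,-0.0005]
    - [0,0,0]
  twist: [0,0,0]

```text
clock: 24.4
tool_pos: [0.4964, 0.0549, 0.0601]
eef_rot: [-0.481, 0.519, -0.518, 0.481]
contact_force: [0.2, -0.2, -2.8]
opening: 0.568
```

Emit:
carry_out:
  offset:
    - [-0.002,0,-0.0005]
    - [-0.002,0,-0.0005]
    - [0,0,0]
  twist: [0,0,0]

```text
clock: 24.78
tool_pos: [0.4959, 0.0547, 0.06]
eef_rot: [0.479, -0.517, 0.52, -0.482]
contact_force: [5.6, -0.1, -0.8]
opening: 0.566
```

Emit:
carry_out:
  offset:
    - [0,0,-0.002]
    - [0,0,-0.002]
    - [0,0,0]
  twist: [0,0,0]

```text
clock: 25.15
tool_pos: [0.4949, 0.0547, 0.0565]
eef_rot: [0.479, -0.518, 0.519, -0.482]
contact_force: [3.0, 0.3, 8.2]
opening: 0.566
```

Emit:
carry_out:
  offset:
    - [0,0,0]
    - [0,0,0]
    - [0,0,0]
    - [0,0,0]
  twist: [0,0,0,0]
  grip: 0.06

```text
clock: 25.65
tool_pos: [0.4927, 0.0548, 0.0552]
eef_rot: [-0.481, 0.519, -0.518, 0.481]
contact_force: [-0.2, 1.0, 1.0]
opening: 0.68
```

Emit:
carry_out:
  offset:
    - [0,0,0.03]
    - [0,0,0.05]
    - [0,0,0.05]
    - [0,0,0.05]
    - [0,-0.06,0.03]
    - [0,-0.06,0.03]
    - [0,-0.06,0]
    - [0,-0.06,0]
  twist: [0,0,0,0,0,0,0,0]
  grip: 0.085

```text
clock: 26.65
tool_pos: [0.493, -0.1783, 0.2916]
eef_rot: [-0.48, 0.518, -0.518, 0.482]
contact_force: [1.3, 0.9, -0.0]
opening: 0.96
```

Run:
```python
from h import *
s=snap("side","side7");t=snap("top","top7");print(get_state()["tool_pos"],get_state()["contact_force"])
cv2.imwrite("pics/c7.png",np.clip(np.hstack([crop(t,260,150,80,110,5),crop(s,270,165,80,110,5)])*1.4,0,255).astype('uint8'))
```

```text
[ 0.49112314 -0.18548055  0.29235917] [-0.96024108  1.19509269 -0.57303778]
```

View pics/c7.png

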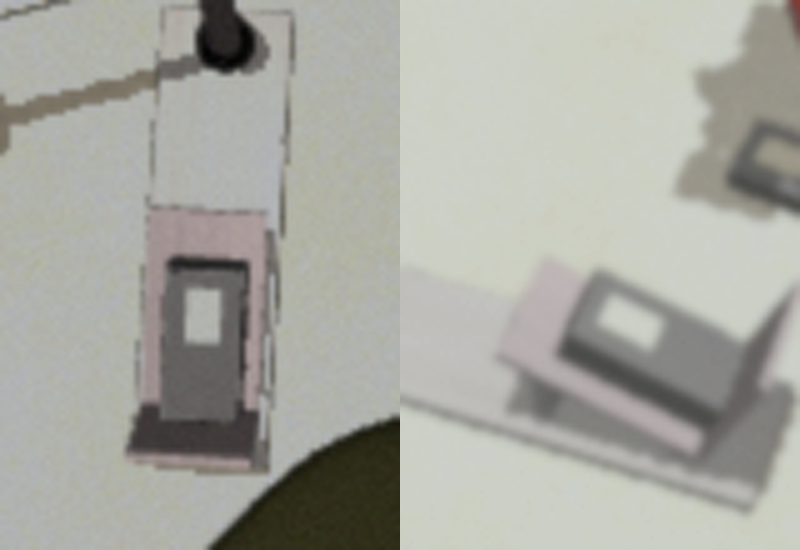

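The deep case lies flat, square and against the backstop. I'll measure how well it is centred.

Run:
```python
from h import *
t=cv2.imread("pics/top7.png").astype(int);O=np.array([.457,.057,.036]);a=np.radians(20);w=np.radians(-4.8)
n=R.from_euler('z',w).apply([-np.sin(a),0,np.cos(a)]);yv=R.from_euler('z',w).apply([0,1,0]);xv=np.cross(yv,n)
def pl(uv,h):
    e,d=ray("top",uv);s=((O+n*h-e)@n)/(d@n);P=e+d*s[:,None]-O;return P@xv,P@yv
T=lambda p:((np.array(p)+.5)/5-.5+[260,150]).tolist()
for nm,p,h in(('bedL',[(147,220),(141,390)],0),('bedR',[(268,225),(261,390)],0),('caseL',[(168,270),(160,410)],.034),('caseR',[(244,270),(238,410)],.034),('hi',[(160,207),(250,212)],0),('caseEnds',[(205,267),(200,417)],.034),('baseR',[(248,290),(243,390)],0)):
    x,y=pl([T(q) for q in p],h);print(nm,x.round(4),y.round(4))
g=t.min(2)
for row in (205,215,222): print(row,[int(v) for v in g[row,284:318]], )
```

```text
bedL [0.1174 0.0041] [0.0379 0.0376]
bedR [0.1189 0.0091] [-0.0394 -0.0405]
caseL [0.0938 0.0021] [0.0203 0.0217]
caseR [0.0967 0.0053] [-0.0271 -0.0278]
hi [0.1264 0.1267] [ 0.0299 -0.0275]
caseEnds [ 0.0971 -0.0009] [-0.0027 -0.0039]
baseR [0.0755 0.0084] [-0.0288 -0.0288]
205 [123, 124, 120, 119, 95, 103, 105, 101, 99, 83, 71, 68, 69, 69, 67, 70, 70, 71, 70, 70, 69, 69, 71, 69, 68, 54, 103, 110, 105, 85, 114, 77, 113, 121]
215 [122, 124, 123, 120, 111, 103, 101, 100, 84, 74, 68, 68, 75, 118, 125, 125, 125, 124, 124, 119, 78, 69, 69, 66, 37, 69, 105, 107, 91, 82, 103, 122, 122, 119]
222 [123, 124, 118, 95, 116, 104, 102, 99, 75, 67, 67, 66, 69, 67, 68, 69, 68, 70, 68, 68, 68, 65, 68, 66, 41, 91, 108, 102, 79, 115, 77, 116, 124, 125]
```

The deep case sits about 2 mm towards -y of the bed centre. I'll squeeze it at tool y = 0.057 to centre it.

Emit:
carry_out:
  offset:
    - [0,0.05,0]
    - [0,0.05,0]
    - [0.002,0.05,0]
    - [0.002,0.05,-0.03]
    - [0.001,0.042,-0.04]
    - [0,0,-0.03]
    - [0,0,0]
    - [0,0,0]
  twist: [0,0,0,0,0,0,0,0]
  grip: 0.075

```text
clock: 27.75
tool_pos: [0.4985, 0.0643, 0.1922]
eef_rot: [0.48, -0.519, 0.519, -0.481]
contact_force: [-0.1, -0.0, 0.0]
opening: 0.851
```

Emit:
carry_out:
  offset:
    - [0,0,0]
    - [0,0,0]
  twist: [0,0]

```text
clock: 28.0
tool_pos: [0.4986, 0.0647, 0.1922]
eef_rot: [0.48, -0.519, 0.519, -0.481]
contact_force: [-0.1, 0.0, 1.2]
opening: 0.853
```

Emit:
carry_out:
  offset:
    - [-0.002,-0.008,-0.04]
    - [0,0,-0.045]
    - [0,0,-0.035]
    - [0,0,-0.01]
    - [0,0,0]
    - [0,0,0]
  twist: [0,0,0,0,0,0]

```text
clock: 28.75
tool_pos: [0.497, 0.0569, 0.0625]
eef_rot: [0.48, -0.518, 0.519, -0.482]
contact_force: [0.6, -0.3, 0.9]
opening: 0.849
```

Emit:
carry_out:
  offset:
    - [0,0,0]
    - [0,0,0]
    - [0,0,0]
    - [0,0,0]
  twist: [0,0,0,0]
  grip: 0.045
  newtons: 6

```text
clock: 29.25
tool_pos: [0.4965, 0.0559, 0.0618]
eef_rot: [0.48, -0.518, 0.519, -0.481]
contact_force: [0.4, -3.2, 6.1]
opening: 0.569
```

Emit:
carry_out:
  offset:
    - [0,0.001,0]
    - [-0.001,0,0]
    - [0,0,0]
  twist: [0,0,0]

```text
clock: 29.62
tool_pos: [0.4965, 0.0561, 0.0617]
eef_rot: [0.48, -0.518, 0.52, -0.481]
contact_force: [2.1, -5.9, 5.0]
opening: 0.569
```

Emit:
carry_out:
  offset:
    - [0,0,0]
    - [0,0,0]
    - [0,0,0]
    - [0,0,0.04]
    - [0,0,0.05]
    - [0,0,0.05]
    - [0,0,0.05]
    - [0,0,0]
  twist: [0,0,0,0,0,0,0,0]
  grip: 0.07

```text
clock: 30.62
tool_pos: [0.497, 0.0581, 0.2542]
eef_rot: [0.479, -0.517, 0.519, -0.483]
contact_force: [0.6, 1.3, 0.5]
opening: 0.797
```

```bash
cat > cases.py <<'E'
from h import *
def find(im,box=(330,160,140,130)):
    h=cv2.cvtColor(im,cv2.COLOR_BGR2HSV);m=((h[...,1]<45)&(h[...,2]<105)&(h[...,2]>40)).astype('uint8')
    q=np.zeros_like(m);x,y,w,d=box;q[y:y+d,x:x+w]=m[y:y+d,x:x+w]
    for c in cv2.findContours(q,0,1)[0]:
        if 250<cv2.contourArea(c):
            rr=cv2.minAreaRect(c);P=onz('top',cv2.boxPoints(rr),.022)[:,:2];e=sorted([P[1]-P[0],P[2]-P[1]],key=np.linalg.norm)
            print(np.round(rr[0],1),cv2.contourArea(c),P.mean(0).round(4),np.linalg.norm(e,axis=1).round(4),((np.degrees(np.arctan2(e[1][1],e[1][0]))+90)%180-90).round(1))
E
python3 - <<'E'
from cases import *
find(cv2.imread("pics/top0.png"));print();find(snap("top","top8"));print(get_state()["tool_pos"])
E
```

```text
[360.2 234.4] 489.5 [ 0.4374 -0.1423] [0.056  0.1052] -12.1
[437.4 229.2] 538.5 [ 0.4486 -0.3974] [0.0608 0.1062] -1.2
[364.4 186.7] 488.0 [ 0.5957 -0.1616] [0.0558 0.1115] -4.9

[360.3 234.7] 467.5 [ 0.4363 -0.1425] [0.0536 0.1026] -11.2
[437.5 229.5] 502.5 [ 0.4475 -0.3977] [0.0566 0.1022] -3.3
[0.49560155 0.05857256 0.25229005]
```

Emit:
carry_out:
  offset:
    - [-0.012,-0.04,0]
    - [-0.012,-0.04,0]
    - [-0.012,-0.04,0]
    - [-0.012,-0.041,0]
    - [-0.011,-0.041,0]
    - [0,0,-0.05]
    - [0,0,-0.05]
    - [0,0,0]
  twist: [-2,-2,-2,-1,0,0,0,0]

```text
clock: 31.68
tool_pos: [0.433, -0.1425, 0.1482]
eef_rot: [-0.449, 0.55, -0.544, 0.447]
contact_force: [-0.1, 0.9, 0.8]
opening: 0.794
```

Emit:
carry_out:
  offset:
    - [0,0,0]
    - [0,0,0]
  twist: [0,0]

```text
clock: 31.92
tool_pos: [0.437, -0.1443, 0.1526]
eef_rot: [0.447, -0.546, 0.548, -0.449]
contact_force: [-0.0, -0.4, 0.0]
opening: 0.796
```

Emit:
carry_out:
  offset:
    - [0,0,-0.045]
    - [0,0,-0.045]
    - [0,0,-0.04]
    - [0,0,-0.013]
    - [0,0,-0.003]
    - [0,0,0]
    - [0,0,0]
  twist: [0,0,0,0,0,0,0]

```text
clock: 32.8
tool_pos: [0.4399, -0.1453, 0.0089]
eef_rot: [-0.449, 0.548, -0.546, 0.448]
contact_force: [0.6, -0.2, 0.1]
opening: 0.793
```

Emit:
carry_out:
  offset:
    - [0,0,0]
    - [0,0,0]
    - [0,0,0]
    - [0,0,0]
    - [0,0,0]
  twist: [0,0,0,0,0]
  grip: 0.03
  newtons: 20

```text
clock: 33.42
tool_pos: [0.4395, -0.144, 0.0081]
eef_rot: [-0.449, 0.549, -0.544, 0.448]
contact_force: [0.8, 2.1, 5.7]
opening: 0.565
```

Emit:
carry_out:
  offset:
    - [0,0,0.03]
    - [0,0,0.05]
    - [0,0,0.05]
    - [0,0,0.05]
    - [0,0,0.03]
    - [0,0,0]
  twist: [0,0,0,0,0,0]

```text
clock: 34.17
tool_pos: [0.4401, -0.1457, 0.2191]
eef_rot: [-0.448, 0.548, -0.546, 0.448]
contact_force: [0.0, 0.3, -1.7]
opening: 0.56
```

Emit:
carry_out:
  offset:
    - [0.009,0.034,0]
    - [0.009,0.034,0]
    - [0.009,0.034,0]
    - [0.009,0.034,0]
    - [0.009,0.033,0]
    - [0.01,0.033,0]
    - [0,0,0]
    - [0,0,0]
  twist: [2,2,2,1,0,0,0,0]

```text
clock: 35.17
tool_pos: [0.4933, 0.056, 0.2167]
eef_rot: [-0.482, 0.521, -0.517, 0.479]
contact_force: [0.2, -0.2, -2.0]
opening: 0.564
```

Emit:
carry_out:
  offset:
    - [0,0,-0.04]
    - [0,0,-0.035]
    - [0,0,-0.02]
    - [0,0,0]
    - [0,0,0]
  twist: [0,0,0,0,0]

```text
clock: 35.8
tool_pos: [0.4945, 0.0559, 0.1234]
eef_rot: [-0.481, 0.521, -0.517, 0.479]
contact_force: [1.0, 0.2, -1.2]
opening: 0.566
```

Emit:
carry_out:
  offset:
    - [0.001,0.0015,-0.005]
    - [0,0,-0.005]
    - [0,0,-0.004]
    - [0,0,0]
  twist: [0,0,0,0]
  newtons: 8

```text
clock: 36.3
tool_pos: [0.4951, 0.0586, 0.1086]
eef_rot: [-0.482, 0.521, -0.516, 0.48]
contact_force: [0.8, -0.3, -2.0]
opening: 0.566
```

Emit:
carry_out:
  offset:
    - [0,0,-0.003]
    - [0,0,-0.003]
    - [0,0,0]
  twist: [0,0,0]

```text
clock: 36.67
tool_pos: [0.4951, 0.0584, 0.1026]
eef_rot: [-0.482, 0.521, -0.516, 0.48]
contact_force: [-1.2, 0.6, -1.8]
opening: 0.57
```

Emit:
carry_out:
  offset:
    - [0,0,-0.003]
    - [0,0,-0.003]
    - [0,0,0]
  twist: [0,0,0]

```text
clock: 37.05
tool_pos: [0.4953, 0.0584, 0.0965]
eef_rot: [-0.482, 0.521, -0.517, 0.48]
contact_force: [-0.2, -0.4, -2.1]
opening: 0.569
```

Emit:
carry_out:
  offset:
    - [0,0,-0.002]
    - [0,0,-0.002]
    - [0,0,0]
  twist: [0,0,0]

```text
clock: 37.42
tool_pos: [0.4963, 0.0584, 0.0938]
eef_rot: [-0.481, 0.52, -0.517, 0.481]
contact_force: [-1.2, 0.2, 9.1]
opening: 0.569
```

Emit:
carry_out:
  offset:
    - [-0.002,-0.001,0]
    - [-0.002,0,-0.0005]
    - [-0.002,0,-0.001]
    - [0,0,0]
  twist: [0,0,0,0]

```text
clock: 37.92
tool_pos: [0.4894, 0.0574, 0.0913]
eef_rot: [-0.482, 0.52, -0.517, 0.48]
contact_force: [-0.3, 1.1, 0.2]
opening: 0.564
```

Emit:
carry_out:
  offset:
    - [-0.002,0,-0.0007]
    - [-0.002,0,-0.0007]
    - [0,0,0]
  twist: [0,0,0]

```text
clock: 38.3
tool_pos: [0.4879, 0.0573, 0.0907]
eef_rot: [-0.48, 0.519, -0.518, 0.481]
contact_force: [4.2, -0.3, 5.3]
opening: 0.565
```

Emit:
carry_out:
  offset:
    - [-0.002,0,-0.0007]
    - [0,0,0]
  twist: [0,0]

```text
clock: 38.55
tool_pos: [0.4877, 0.0573, 0.0905]
eef_rot: [0.479, -0.518, 0.519, -0.482]
contact_force: [5.9, 1.1, 8.1]
opening: 0.57
```

Emit:
carry_out:
  offset:
    - [0,0,0]
    - [0,0,0]
    - [0,0,0]
    - [0,0,0.04]
    - [0,0,0.05]
    - [0,0,0.05]
    - [0,-0.05,0.03]
    - [0,-0.05,0]
  twist: [0,0,0,0,0,0,0,0]
  grip: 0.065

```text
clock: 39.55
tool_pos: [0.4843, -0.0433, 0.261]
eef_rot: [-0.481, 0.519, -0.517, 0.481]
contact_force: [0.8, 0.0, -0.2]
opening: 0.741
```

Emit:
carry_out:
  offset:
    - [0,-0.05,0]
    - [0,-0.05,0]
    - [0,-0.05,0]
    - [0,0,0]
  twist: [0,0,0,0]

```text
clock: 40.05
tool_pos: [0.4818, -0.1973, 0.2595]
eef_rot: [-0.48, 0.522, -0.519, 0.477]
contact_force: [-1.3, 0.7, -0.7]
opening: 0.738
```

Run:
```python
from cases import *
s=snap("side","side9");t=snap("top","top9");print(get_state()["tool_pos"],get_state()["contact_force"])
cv2.imwrite("pics/c9.png",np.clip(np.hstack([crop(t,260,150,80,110,5),crop(s,270,165,80,110,5)])*1.4,0,255).astype('uint8'));find(t)
```

```text
[ 0.48261791 -0.19231959  0.25872849] [0.46591002 0.19562921 0.24127419]
[417.1 252.1] 462.5 [ 0.377  -0.3288] [0.1107 0.4139] -42.3
```

View pics/c9.png

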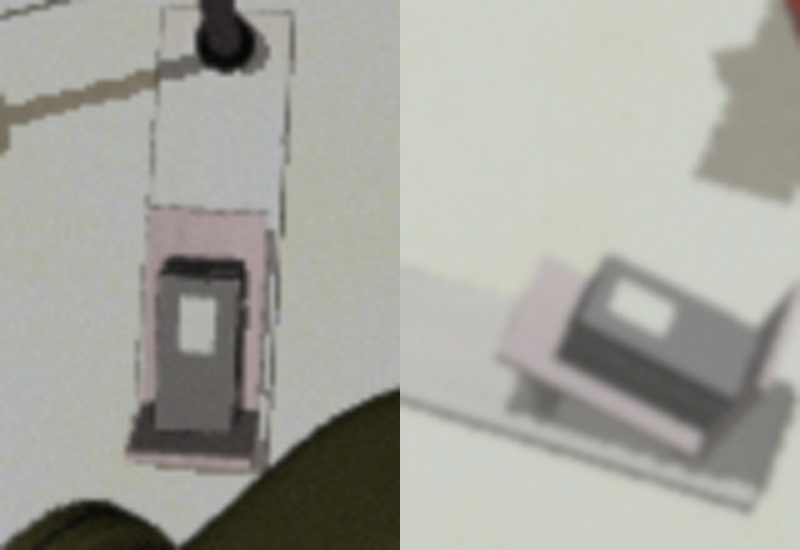

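The stack of two is flat, aligned and home. I'll check in the side view that the last slim case has not moved.

Run:
```python
from h import *
for f in("side0","side9"):
    im=cv2.imread(f"pics/{f}.png");h=cv2.cvtColor(im,cv2.COLOR_BGR2HSV);m=((h[...,1]<45)&(h[...,2]<105)&(h[...,2]>40)).astype('uint8')
    m[:,:325]=0;m[:110]=0;m[185:]=0;m[:,420:]=0
    for c in cv2.findContours(m,0,1)[0]:
        if cv2.contourArea(c)>100: r_=cv2.minAreaRect(c);print(f,cv2.contourArea(c),r_, onz("side",[np.subtract(r_[0],(0,1.5))],.015).round(4))
```

```text
side0 235.0 ((363.31536865234375, 146.41258239746094), (27.658313751220703, 12.898347854614258), 12.804265975952148) [[ 0.4525 -0.3953  0.015 ]]
side0 236.5 ((415.0471496582031, 125.41509246826172), (32.142364501953125, 13.873414993286133), 74.05460357666016) [[ 0.2838 -0.5595  0.015 ]]
side9 218.5 ((363.29998779296875, 146.59999084472656), (27.37847137451172, 12.36221694946289), 12.094757080078125) [[ 0.4523 -0.3944  0.015 ]]
side9 269.0 ((342.5, 124.5), (29.0, 31.0), 90.0) [[ 0.5522 -0.4903  0.015 ]]
```

Emit:
carry_out:
  offset:
    - [-0.0065,-0.0415,0]
    - [-0.0065,-0.0415,0]
    - [-0.0065,-0.0415,0]
    - [-0.0065,-0.0415,0]
    - [-0.0065,-0.041,-0.03]
    - [0,0,-0.05]
    - [0,0,-0.03]
    - [0,0,0]
  twist: [1,1,0,0,0,0,0,0]
  grip: 0.07

```text
clock: 41.15
tool_pos: [0.4506, -0.3961, 0.1467]
eef_rot: [-0.491, 0.514, -0.505, 0.49]
contact_force: [-0.3, 0.8, -0.2]
opening: 0.796
```

Emit:
carry_out:
  offset:
    - [0,0,0]
    - [0,0,0]
  twist: [0,0]

```text
clock: 41.4
tool_pos: [0.4517, -0.3999, 0.1508]
eef_rot: [-0.491, 0.511, -0.509, 0.489]
contact_force: [-0.6, -0.8, -0.1]
opening: 0.794
```

Emit:
carry_out:
  offset:
    - [0,0,-0.045]
    - [0,0,-0.045]
    - [0,0,-0.04]
    - [0,0,-0.012]
    - [0,0,-0.003]
    - [0,0,0]
    - [0,0,0]
  twist: [0,0,0,0,0,0,0]

```text
clock: 42.28
tool_pos: [0.4515, -0.4003, 0.0056]
eef_rot: [-0.491, 0.511, -0.509, 0.489]
contact_force: [-0.5, -0.3, 0.1]
opening: 0.791
```

Emit:
carry_out:
  offset:
    - [0,0,0]
    - [0,0,0]
    - [0,0,0]
    - [0,0,0]
    - [0,0,0]
  twist: [0,0,0,0,0]
  grip: 0.03
  newtons: 20

```text
clock: 42.9
tool_pos: [0.451, -0.399, 0.0045]
eef_rot: [-0.49, 0.512, -0.508, 0.489]
contact_force: [0.3, 2.6, 5.4]
opening: 0.565
```

Emit:
carry_out:
  offset:
    - [0,0,0.03]
    - [0,0,0.05]
    - [0,0,0.05]
    - [0,0,0.05]
    - [0,0,0.03]
    - [0,0,0]
  twist: [0,0,0,0,0,0]

```text
clock: 43.65
tool_pos: [0.4514, -0.401, 0.216]
eef_rot: [-0.491, 0.51, -0.51, 0.489]
contact_force: [-0.0, -0.5, -2.8]
opening: 0.567
```

Emit:
carry_out:
  offset:
    - [0.0037,0.046,0]
    - [0.0037,0.046,0]
    - [0.0037,0.046,0]
    - [0.0037,0.046,0]
    - [0.0037,0.046,0]
    - [0.0037,0.046,0]
    - [0.0037,0.046,0]
    - [0.0037,0.046,0]
  twist: [-1,-1,0,0,0,0,0,0]

```text
clock: 44.65
tool_pos: [0.4794, -0.03, 0.2125]
eef_rot: [-0.483, 0.521, -0.516, 0.479]
contact_force: [0.2, -0.3, -1.2]
opening: 0.566
```

Emit:
carry_out:
  offset:
    - [0.0037,0.046,0]
    - [0.0037,0.045,0]
    - [0,0,0]
    - [0,0,-0.03]
    - [0,0,-0.03]
    - [0,0,-0.02]
    - [0,0,0]
    - [0,0,0]
  twist: [0,0,0,0,0,0,0,0]

```text
clock: 45.65
tool_pos: [0.4878, 0.0585, 0.1343]
eef_rot: [-0.482, 0.521, -0.517, 0.479]
contact_force: [0.7, 0.3, -1.9]
opening: 0.568
```

Emit:
carry_out:
  offset:
    - [0,0,-0.005]
    - [0,0,-0.004]
    - [0,0,-0.004]
    - [0,0,0]
  twist: [0,0,0,0]
  newtons: 8

```text
clock: 46.15
tool_pos: [0.4875, 0.0595, 0.121]
eef_rot: [-0.482, 0.521, -0.516, 0.48]
contact_force: [-0.6, -0.2, -1.7]
opening: 0.564
```

Emit:
carry_out:
  offset:
    - [0,0,-0.003]
    - [0,0,-0.003]
    - [0,0,0]
  twist: [0,0,0]

```text
clock: 46.52
tool_pos: [0.4878, 0.0595, 0.115]
eef_rot: [-0.482, 0.521, -0.517, 0.48]
contact_force: [0.0, 0.3, -1.2]
opening: 0.565
```

Emit:
carry_out:
  offset:
    - [0,0,-0.002]
    - [0,0,-0.002]
    - [0,0,0]
  twist: [0,0,0]

```text
clock: 46.9
tool_pos: [0.4883, 0.0595, 0.1117]
eef_rot: [-0.481, 0.52, -0.517, 0.48]
contact_force: [-1.3, 2.7, 4.1]
opening: 0.568
```

Emit:
carry_out:
  offset:
    - [0,0,-0.002]
    - [0,0,0]
  twist: [0,0]

```text
clock: 47.15
tool_pos: [0.4887, 0.0594, 0.1104]
eef_rot: [-0.481, 0.52, -0.517, 0.481]
contact_force: [-2.0, 0.4, 12.3]
opening: 0.569
```

Emit:
carry_out:
  offset:
    - [-0.002,-0.001,0]
    - [-0.002,0,-0.0005]
    - [-0.002,0,-0.001]
    - [0,0,0]
  twist: [0,0,0,0]

```text
clock: 47.65
tool_pos: [0.485, 0.0579, 0.1089]
eef_rot: [-0.48, 0.519, -0.518, 0.481]
contact_force: [2.9, 0.7, 6.6]
opening: 0.562
```

Emit:
carry_out:
  offset:
    - [-0.002,0,-0.0007]
    - [-0.001,0,-0.0005]
    - [0,0,0]
  twist: [0,0,0]

```text
clock: 48.02
tool_pos: [0.4819, 0.0577, 0.1077]
eef_rot: [-0.48, 0.519, -0.519, 0.481]
contact_force: [2.0, -0.7, 8.7]
opening: 0.567
```

Emit:
carry_out:
  offset:
    - [-0.002,0,-0.0007]
    - [0,0,0]
  twist: [0,0]

```text
clock: 48.28
tool_pos: [0.4801, 0.0578, 0.107]
eef_rot: [-0.48, 0.519, -0.519, 0.481]
contact_force: [2.2, 1.0, 8.5]
opening: 0.569
```

Emit:
carry_out:
  offset:
    - [-0.002,0,-0.0007]
    - [0,0,0]
  twist: [0,0]

```text
clock: 48.52
tool_pos: [0.4799, 0.0578, 0.1067]
eef_rot: [0.479, -0.518, 0.52, -0.482]
contact_force: [5.5, 0.6, 9.7]
opening: 0.566
```

Emit:
carry_out:
  offset:
    - [0,0,0]
    - [0,0,0]
    - [0,0,0]
    - [0,0,0.04]
    - [0,0,0.05]
    - [0,0,0.05]
    - [0,-0.05,0.04]
    - [0,-0.05,0.03]
  twist: [0,0,0,0,0,0,0,0]
  grip: 0.065

```text
clock: 49.52
tool_pos: [0.4747, -0.0409, 0.3155]
eef_rot: [-0.482, 0.52, -0.516, 0.481]
contact_force: [1.4, -0.6, -0.3]
opening: 0.741
```

Emit:
carry_out:
  offset:
    - [0,-0.05,0.03]
    - [0,-0.05,0.03]
    - [0,-0.05,0]
    - [0,-0.03,0]
    - [0,0,0]
  twist: [0,0,0,0,0]

```text
clock: 50.15
tool_pos: [0.4736, -0.2226, 0.374]
eef_rot: [-0.481, 0.522, -0.518, 0.478]
contact_force: [-0.5, -0.1, -0.5]
opening: 0.737
```

Run:
```python
from cases import *
s=snap("side","side10");t=snap("top","top10");print(get_state()["tool_pos"],get_state()["contact_force"])
cv2.imwrite("pics/c10.png",np.clip(np.hstack([crop(t,205,130,135,120,4.5)[:495],crop(s,262,180,41,110,4.5),][:1]+[crop(s,290,180,43,110,4.5)] if 0 else [crop(t,260,150,80,110,5),crop(s,270,165,80,110,5)])*1.4,0,255).astype('uint8'))
# lamp pin & disc in top
g=cv2.cvtColor(t,cv2.COLOR_BGR2GRAY)[145:172,218:248]
m=(g<45).astype('uint8');c=max(cv2.findContours(m,0,1)[0],key=cv2.contourArea);p=np.array(cv2.minAreaRect(c)[0])+[218,145];print(p,onz("top",[p],.269))
```

```text
[ 0.47456557 -0.21934039  0.37357921] [ 0.41872778 -0.3078482  -0.43836089]
[229.75000095 155.25      ] [[0.65250622 0.23088515 0.269     ]]
```

View pics/c10.png

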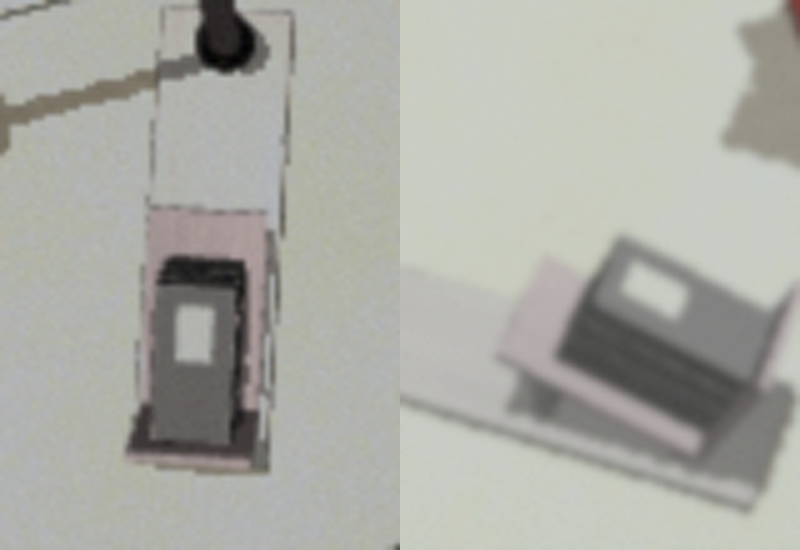

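The complete stack is neat, flat and against the backstop. Now I return the lamp.

Emit:
carry_out:
  offset:
    - [0.015,0.0375,0.01]
    - [0.015,0.0375,0]
    - [0.015,0.0375,0]
    - [0.015,0.0375,0]
    - [0.015,0.0375,0]
    - [0.015,0.0375,0]
    - [0.015,0.0375,0]
    - [0.015,0.0375,0]
  twist: [-6,-6,-6,-6,-6,-6,-6,-6]
  grip: 0.06

```text
clock: 51.25
tool_pos: [0.5943, 0.0835, 0.3836]
eef_rot: [-0.229, 0.672, -0.666, 0.228]
contact_force: [0.6, -0.4, -0.7]
opening: 0.685
```

Emit:
carry_out:
  offset:
    - [0.015,0.038,0]
    - [0.015,0.038,0]
    - [0.015,0.038,0]
    - [0.015,0.038,0]
    - [0,0,0]
    - [0,0,0]
  twist: [-6,-6,-6,-6,0,0]

```text
clock: 52.0
tool_pos: [0.6539, 0.2323, 0.3836]
eef_rot: [-0.084, 0.704, -0.7, 0.084]
contact_force: [1.5, 0.5, -0.5]
opening: 0.681
```

Emit:
carry_out:
  offset:
    - [0.0015,0.001,-0.04]
    - [0,0,-0.04]
    - [0,0,-0.03]
    - [0,0,-0.0105]
    - [0,0,0]
    - [0,0,0]
  twist: [0,0,0,0,0,0]

```text
clock: 52.75
tool_pos: [0.6569, 0.2322, 0.2655]
eef_rot: [-0.083, 0.704, -0.7, 0.085]
contact_force: [-0.3, -0.1, 0.4]
opening: 0.683
```

Emit:
carry_out:
  offset:
    - [0,0,0]
    - [0,0,0]
    - [0,0,0]
    - [0,0,0]
    - [0,0,0]
    - [0,0,0]
  twist: [0,0,0,0,0,0]
  grip: 0.01
  newtons: 4

```text
clock: 53.5
tool_pos: [0.6562, 0.2326, 0.2636]
eef_rot: [-0.084, 0.704, -0.7, 0.085]
contact_force: [0.4, -0.8, -0.2]
opening: 0.199
```

Emit:
carry_out:
  offset:
    - [-0.02,-0.006,0]
    - [-0.019,-0.008,0]
    - [-0.018,-0.01,0]
    - [-0.017,-0.012,0]
    - [-0.016,-0.0135,0]
    - [-0.0145,-0.015,0]
  twist: [6,6,6,6,6,6]

```text
clock: 54.25
tool_pos: [0.5509, 0.1689, 0.2634]
eef_rot: [-0.299, 0.644, -0.638, 0.298]
contact_force: [1.9, 0.6, -1.2]
opening: 0.203
```

Emit:
carry_out:
  offset:
    - [-0.0125,-0.0165,0]
    - [-0.011,-0.0175,0]
    - [-0.009,-0.019,0]
    - [-0.007,-0.0195,0]
    - [-0.005,-0.02,0]
    - [-0.0025,-0.0205,0]
    - [0,0,0]
    - [0,0,0]
  twist: [6,6,6,6,6,6,0,0]

```text
clock: 55.25
tool_pos: [0.504, 0.0556, 0.2637]
eef_rot: [-0.482, 0.522, -0.516, 0.479]
contact_force: [-3.4, -0.9, 4.5]
opening: 0.204
```

At (0.504, 0.0556), as planned. I'll release, lift away and check.

Emit:
carry_out:
  offset:
    - [0,0,0]
    - [0,0,0]
    - [0,0,0]
    - [0,0,0.04]
    - [0,0,0.04]
    - [0,0,0.04]
    - [-0.01,-0.05,0]
    - [-0.01,-0.05,0]
  twist: [0,0,0,0,0,0,0,0]
  grip: 0.05

```text
clock: 56.25
tool_pos: [0.485, -0.0455, 0.3841]
eef_rot: [-0.482, 0.519, -0.516, 0.481]
contact_force: [0.1, -0.1, -0.5]
opening: 0.566
```

Emit:
carry_out:
  offset:
    - [-0.01,-0.05,0]
    - [-0.01,-0.05,0]
    - [-0.01,-0.05,0]
    - [0,-0.05,0]
    - [0,-0.05,0]
    - [0,0,0]
    - [0,0,0]
    - [0,0,0]
  twist: [0,0,0,0,0,0,0,0]

```text
clock: 57.25
tool_pos: [0.4555, -0.2931, 0.3834]
eef_rot: [-0.482, 0.52, -0.516, 0.481]
contact_force: [0.4, 0.2, 0.1]
opening: 0.568
```

Run:
```python
from cases import *
s=snap("side","side11");t=snap("top","top11");print(get_state()["tool_pos"],get_state()["contact_force"])
a=crop(t,190,130,150,150,2.66);b=crop(s,225,165,150,150,2.66)
cv2.imwrite("pics/c11.png",np.clip(np.hstack([a,b])*1.4,0,255).astype('uint8'))
```

```text
[ 0.45537227 -0.29335768  0.38355943] [ 0.83827065  0.40217353 -0.44240271]
```

View pics/c11.png

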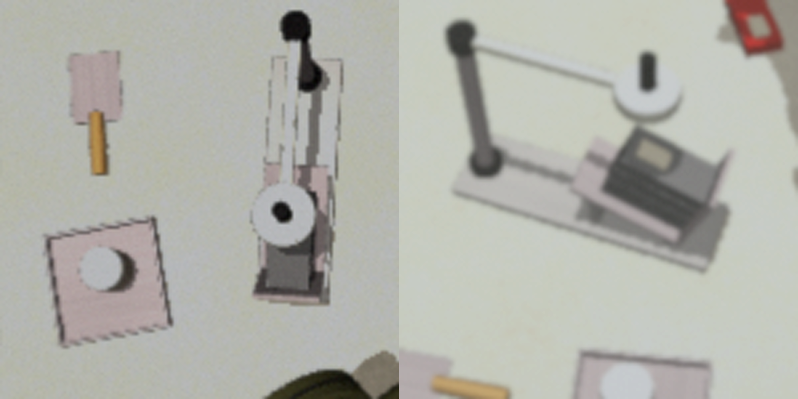

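The lamp arm is parallel to the rack axis with its head over the rack's middle. The stack and jar are undisturbed, so I'm handing in.

```bash
python3 -c "
from plant import *
print(job.finish_job())"
```

```text
the job is handed in; nothing more can be done
None
```

I swung the lamp clear, moved the jar to the steel tray, stacked the cases in the rack and swung the lamp back. The job was handed in at about 57 s. Only three of the listed cases were present. The deep one is at the bottom with the two slim ones on top.

**Last checks:**
- **Jar:** both cameras showed it standing upright in the tray.
- **Stack:** it looked flat and aligned in both cameras. Contact forces of 5–6 N showed each case reached the backstop.
- **Centring:** the deep case first sat about 2 mm to the robot's right (-y) of centre, so I squeezed it over. I did not measure the centring again after that, only judged it by eye.
- **Lamp:** it was gripped back to the position I worked out for angle 0. In the final top view its arm runs parallel to the rack to within about half a degree.
- **Other items:** the spatula, solvent bottle, beaker and coloured look-alikes were never touched.

**Disagreements:** the side camera read about 1.5 pixels low in the image against the gripper, and I corrected for that when working out heights. The top camera and the arm's own position differed by about 4 mm in y at the rack, so I set the centring from the picture.

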